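# Put a freshly built clay cube away in the damp box

## Task

Put the cream clay cube away in the damp box: flip up the ring pull recessed in the box's hatch, lift the hatch by it until it stands upright on its own, and set the cube upright on the plaster floor inside without dropping it. Then lower the hatch gently until it is fully shut and fold the ring flat into its recess, so that the top is flush again. Leave the other things on the worktop where they are.

Things in the scene. Friction and masses are not known exactly. Their poses are not given: they have to be found in the camera images.
- damp_box: low grey chest, fixed to the worktop, 260 (x) x 250 (y) x 118 mm high, a round hygrometer on its front (-x) face. Origin: centre of its underside; x axis from front to back, z up. In its flat top (z = 118 mm) lies flush an aluminium hatch 190 (x) x 200 (y) x 8 mm, centred in an opening 192 x 202 mm: 1 mm of gap all round, so only its ring can lift it.
- hatch_recess (a point): centre of the mouth of the steel recess in the hatch's front half, level with the hatch's top face; turns with the hatch, 134 mm from the hinge axis. The recess is 84 (x) x 80 (y) mm, 21 mm deep, open to the top; its pan hangs 23 mm below the hatch's top face. Axes as the box while shut.
- box_floor (a point): centre of the top of the white plaster slab in the damp box, 20 mm above the worktop, straight below the centre of the opening; axes as the box. Free floor: 240 x 230 mm between the walls; free height under the closed hatch's recess 75 mm.
- hatch_hinge (a point): middle of the hatch's hinge axis, on the box's top at z = 118 mm, 97 mm behind the box's centre. The axis runs along the box's y axis; the hatch lies in front of it. Axes as the box.
- hatch (a joint): angle of the hatch: 0 shut and flush, grows as the front edge rises, stop at 1.75 (a little past upright). A friction hinge holds it wherever it is left; about 5 N upwards at the upright ring opens it, 1 to 3 N push it down. Hatch with ring 0.35 kg. The open hatch reaches 310 mm above the worktop.
- ring (a joint): angle of the ring to the hatch: 0 flat in the recess, about 1.57 square to the hatch, stop at 1.9; stays where it is left (light friction, about 1 N at the bar). Pivot: a line parallel to the hatch hinge, 168 mm in front of it (24 mm from the front edge) and 5.5 mm below the top face (hatch shut). The free bar lies behind the pivot and swings up and to the front.
- ring_bar (a point): middle of the ring's free bar. The ring is a D of 9 mm round steel rod, 71 mm wide (y); its 42 mm straight bar, parallel to the hinge, is 44 mm from the pivot. Flat, it lies 5.5 mm below the box's top, 27 mm in front of the box's centre; free recess 35 mm in front, 27 behind, 15 below. Turning between flat fingers, it can roll down them 4.5 mm a radian: grip deep to lift.
- clay_cube: small cream hollow slab-built cube of leather-hard clay, open at the top, slightly flared, 61 (x) x 58 (y) x 62 mm high, about 0.18 kg, standing on the worktop. Origin: centre of its underside, z up. Hold it across its sides, from above.
- glaze_jar: blue glaze sample jar with a white cap, diameter 56, 68 mm high; leave it. Origin: centre of its underside.
- black_bowl: small black bowl, diameter 69, 38 mm high; leave it. Origin: centre of its underside.
- notebook: dark blue notebook, 210 x 152 x 10 mm, at the right; leave it. Origin: centre of its underside.
- wood_rib: light wooden throwing rib, 54 x 109 x 9 mm, lying on the notebook; leave it. Origin: centre of its underside.
- white_pot: white plastic pot, diameter 73, 96 mm high, at the back right; leave it. Origin: centre of its underside.
- spray_bottle: spray bottle with a red trigger, 163 mm high, at the back left; leave it. Origin: centre of its underside.
- loop_tool: loop tool with wooden handle, 171 mm long, lying at the left; leave it. Origin: centre of its underside.

How it is judged:
On the way, in this order (a step that is already met when the one before it is completed fails the run):
1. the ring stands up out of its recess while the hatch is still shut (value of joint ring above 0.9 rad and value of joint hatch below 0.1 rad), for 0.1 s.
2. the hatch stands up on its own, the fingers off it (value of joint hatch above 1.2 rad and contact force between the fingers and hatch below 0.05 N), for 0.2 s.
3. the cube stands upright on the plaster floor, let go, under the open hatch (x of clay_cube in the frame of box_floor between -0.09 and 0.09 m and y of clay_cube in the frame of box_floor between -0.085 and 0.085 m and z of clay_cube in the frame of box_floor between -0.006 and 0.006 m and angle between clay_cube's own z axis and vertical below 0.1 rad and contact force between the fingers and clay_cube below 0.05 N and linear speed of clay_cube below 0.03 m/s and value of joint hatch above 1 rad), for 0.2 s.
At the end, for the whole second after the job is handed in: The clay cube stands on the damp box's plaster floor (within 6 mm of floor height, less than 0.1 rad tilted), let go and at rest; the hatch is shut (within 0.03 rad) and the ring lies flat in its recess (within 0.12 rad), both let go (x of clay_cube in the frame of box_floor between -0.09 and 0.09 m and y of clay_cube in the frame of box_floor between -0.085 and 0.085 m and z of clay_cube in the frame of box_floor between -0.006 and 0.006 m and angle between clay_cube's own z axis and vertical below 0.1 rad and contact force between the fingers and clay_cube below 0.05 N and linear speed of clay_cube below 0.03 m/s and value of joint hatch below 0.03 rad and value of joint ring below 0.12 rad and contact force between the fingers and damp_box below 0.05 N); the robot touches nothing.
It fails at once if the clay cube is dropped (falls freely, faster than 0.5 m/s) (contact force between each of anything else, the fingers and clay_cube below 0.02 N and linear speed of clay_cube above 0.5 m/s).
It fails at once if the hatch is slammed (shuts faster than 2.5 rad/s) (value of joint hatch below 0.25 rad and velocity of joint hatch below -2.5 rad/s).
It fails at once if one of the other loose things (jar, bowl, notebook, rib, pot, spray bottle, loop tool) is displaced by more than 25 mm (distance of any of glaze_jar, black_bowl, notebook, wood_rib, white_pot, spray_bottle, loop_tool from where it was at the start of the episode above 0.025 m).
It also fails if it takes over 72 s, if anything falls off the work surface, if the arm or the gripper's body presses on something with over 40 N, if the wrist force passes 120 N, or if a joint passes its speed limit or range.

## Robot

A 6-joint arm with a two-finger parallel gripper is mounted at the origin on a cart in front of the work surface, level with it; the furniture and walls round the work are solid. World frame = base frame: x ahead of the robot, y to its left, z up, the work surface at z = 0. Lengths are in m, angles in rad, forces in N, time in s.
With the tool pointing down it reaches from about 0.35 to 0.975 m from the base axis. Payload 4.9 kg.
Tool frame: the origin (TCP) lies midway between the tips of the shut fingers; the grasp point (between the pads) lies 19 mm behind it (ctrl.tcp_to_grasp is the distance from the TCP to the grasp point, in m); z points along the fingers, y is the line along which they close (so a half turn about z gives the same grasp; the last joint's range is limited). The gripper opens to 85 mm and grips with 20 to 120 N. Pads are 22 mm wide; open, the fingers measure 114 mm over their backs; the gripper's body (76 mm by 85 mm) begins 54 mm behind the grasp point. The pads swing forward as they close: fully open they stand 13 mm farther back than shut.
Start: joints at [1.16, 0.053, 1.613, -0, 1.476, -0.119], TCP at [0.18, 0.599, 0.231] pointing down, gripper open.
Joint ranges: [-3.01, 3.01], [-1.01, 2.22], [0.06, 2.58], [-1.02, 4.17], [0.09, 2.62], [-3.14, 3.14]. Speed limits (rad/s): [2.57, 2.57, 3.14, 3.14, 3.14, 3.14].

## Interface

Orientations are given as a rotation vector (axis times angle).
In Python, from station import ctrl, cam gives the robot as it stands (ctrl), with the cameras (cam).
- The arm moves only by the tool step_hand, called after "Call:" as name(argument=value, ...) on one line, values as JSON. Schema: {"type":"object","properties":{"motion":{"type":"object","properties":{"aperture":{"type":"array","items":{"type":"number"},"minItems":1,"maxItems":20},"tx":{"type":"array","items":{"type":"number"},"minItems":1,"maxItems":20},"ty":{"type":"array","items":{"type":"number"},"minItems":1,"maxItems":20},"tz":{"type":"array","items":{"type":"number"},"minItems":1,"maxItems":20},"ax":{"type":"array","items":{"type":"number"},"minItems":1,"maxItems":20},"ay":{"type":"array","items":{"type":"number"},"minItems":1,"maxItems":20},"az":{"type":"array","items":{"type":"number"},"minItems":1,"maxItems":20}},"additionalProperties":false,"required":["aperture","tx","ty","tz","ax","ay","az"]},"force":{"type":"number"},"only":{"type":"string"},"quiet":{"type":"boolean"},"lines":{"type":"string"}},"required":["motion"],"additionalProperties":false}. motion is an object with one list for each field, all of the same length, 1 to 20, a row being the entries at one place: aperture (the finger opening in m), tx, ty, tz (the shift in m), ax, ay, az (a rotation vector in rad); each row is the pose to reach, as a shift and turn from the pose commanded when the call began, along the tool's axes at that moment; what a row does not reach only later rows make up. A row lasts 1/12 s, in which the tool goes at most 0.0417 m and 0.125 rad, less where a joint would pass 70% of its speed; a pose out of reach is approached as far as the arm can. The fingers move at their own pace and stop on an object; force is the grip in N (left out, the last holds). Time passes only in rows, so rows that do not move let the fingers close. The tool returns the time, the measured TCP pose, the force, the opening and the grip force at its end. only (a regular expression) keeps the lines of the reply that match it, lines (a string "A,B") keeps lines A to B, and quiet returns only ok. Input that does not fit is refused with a message, and nothing moves.
- ctrl.get_obs(): the state, without advancing time (a new reading comes with each control period).
- cam.get_image(name): name is "side" or "top"; returns the picture (420x560x3 uint8, red, green, blue); there is no depth.
- cam.camera_params(name): a dict with "fx", "fy", "cx", "cy" (pixels), "k1" (the pictures are not rectified: a ray, as slopes to the right and down, at radius r is drawn at 1 + k1 r^2 times it, then the intrinsics apply), "T" (4x4, takes a point from camera to world coordinates). Camera axes: x right, y down, z forward; pixel columns grow to the right and rows downward; lengths in m; the calibration is good to about 2 mm. A picture is of the moment at which its call begins. camera_params takes no time and is no camera call.
- ctrl.finish_job(): hands the job in; it is judged then, once.
The state is a dict: "t": time; "q": joint angles; "dq": joint speeds; "effort": joint torques, N m; "tool_pos": TCP position; "tool_rot": TCP orientation; "contact_force": force on the tool from outside, world axes, zero at the start; "wrist_torque": the same for the moment, N m; "opening": finger opening in m; "grip_force": force on a finger pad.
Only numpy, scipy, OpenCV 4.12 (cv2) and the standard library are available. Lean on these libraries where they do the work, as an engineer would, in place of code of your own. Each camera call takes 0.05 s, during which the arm holds its last target. There are 200 camera calls.

## Working session

There is one attempt and no reset: what is moved stays moved. The work goes in short steps, Python scripts to look and compute and a tool call to move; the robot and the scene stay as the last step left them, time stands still between calls to the robot, and variables do not carry over. Pictures are saved under pics/ and viewed, at most 12 in all, crops included, and the job is handed in when it is done.

```bash
ls; mkdir -p pics; python3 - <<'E'
from station import ctrl, cam
import cv2,numpy as np
for n in("side","top"):
    im=cam.get_image(n); cv2.imwrite(f"pics/{n}0.png",im[:,:,::-1]); p=cam.camera_params(n); print(n,{k:(np.round(v,4).tolist()) for k,v in p.items()})
o=ctrl.get_obs(); print(o,ctrl.tcp_to_grasp)
E
```

```text
pics
station.py
side {'fx': 397.2422, 'fy': 397.2422, 'cx': 279.6083, 'cy': 208.9251, 'k1': -0.0295, 'T': [[-0.9469, -0.2085, 0.2448, 0.1259], [-0.3213, 0.5797, -0.7488, 1.3229], [0.0142, -0.7877, -0.6159, 1.1556], [0.0, 0.0, 0.0, 1.0]]}
top {'fx': 481.7216, 'fy': 481.7216, 'cx': 271.3373, 'cy': 212.8164, 'k1': -0.0429, 'T': [[0.003, -0.9949, 0.1004, 0.3924], [-0.9998, -0.0049, -0.0189, 0.0137], [0.0193, -0.1004, -0.9948, 1.7091], [0.0, 0.0, 0.0, 1.0]]}
{'t': 0.1, 'q': array([ 1.15998514e+00,  5.32902739e-02,  1.61412904e+00, -4.85689381e-06,
        1.47602607e+00, -1.19008008e-01]), 'dq': array([ 0.00048964, -0.00105177, -0.00271262,  0.0002894 , -0.00013953,
       -0.0003295 ]), 'effort': array([ 1.19692227e-04, -3.94906461e+01, -3.71363926e+01, -5.77649757e-05,
        3.96544041e-03,  2.52710851e-05]), 'tool_pos': array([0.17958069, 0.59806143, 0.23020284]), 'tool_rot': array([-4.5666813e-01, -3.1077375e+00,  2.8102923e-03]), 'contact_force': array([-0.72995385,  0.17432557, -0.24253468]), 'wrist_torque': array([ 0.01366511, -0.0064376 , -0.03699748]), 'grip_force': 0.0, 'opening': 0.08569666045295743} 0.0187
```

View pics/side0.png

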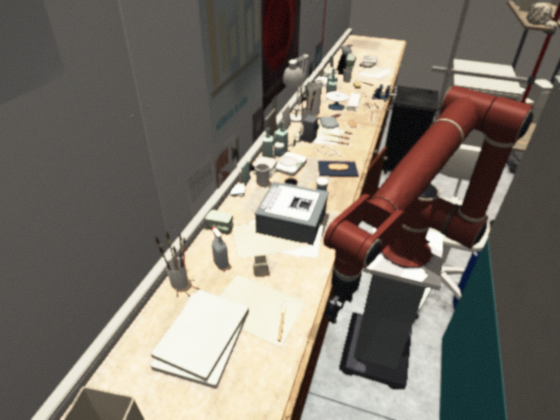

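View pics/top0.png

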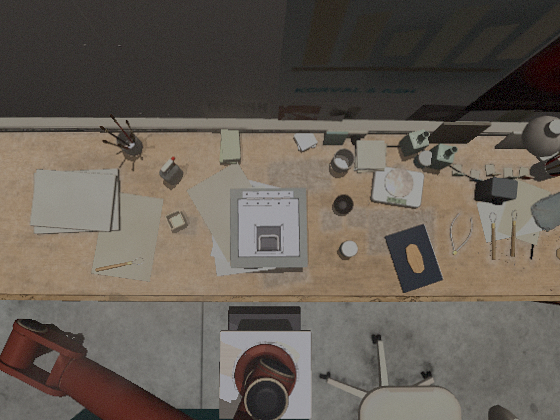

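The top view shows the box spanning about (230–307, 187–271), with its ring near (270,240) and the cube at (177,222). In the side view the box is near (292,210) and the cube near (261,265). I'll zoom in for corner pixels.

```bash
python3 - <<'E'
import cv2,numpy as np
a=cv2.imread("pics/top0.png");b=cv2.imread("pics/side0.png")
A=cv2.resize(a[180:285,160:320],None,fx=5,fy=5,interpolation=cv2.INTER_CUBIC)
B=cv2.resize(b[175:280,235:335],None,fx=5,fy=5,interpolation=cv2.INTER_CUBIC)
for I,x0,y0 in((A,160,180),(B,235,175)):
    for k in range(0,I.shape[1],50): cv2.putText(I,str(x0+k//5),(k,8),0,.3,(0,0,255));cv2.line(I,(k,10),(k,16),(0,0,255))
    for k in range(0,I.shape[0],50): cv2.putText(I,str(y0+k//5),(0,k+4),0,.3,(0,0,255));cv2.line(I,(22,k),(30,k),(0,0,255))
cv2.imwrite("pics/A.png",A);cv2.imwrite("pics/B.png",B)
E
```

```text
(no output)
```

View pics/A.png

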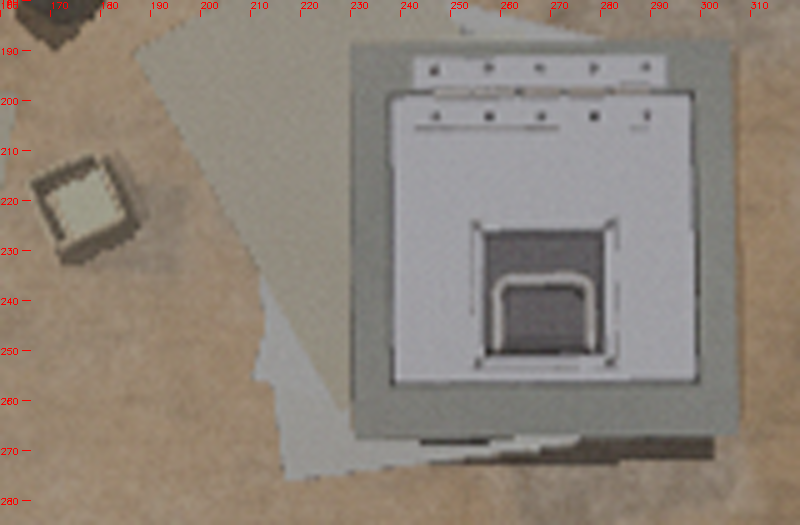

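View pics/B.png

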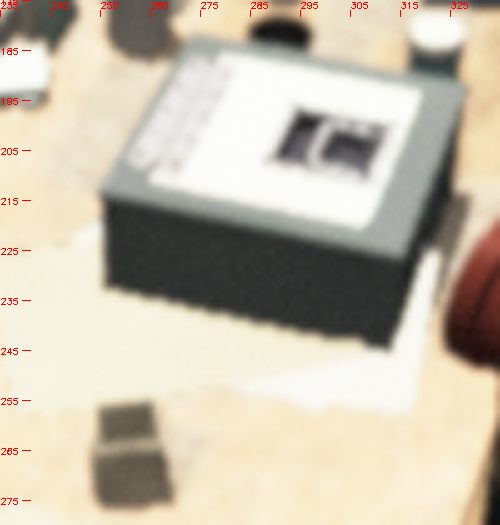

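The zooms give box-top corners of (230.2,188.6), (307,188), (307.6,266.6), (230.2,267.6) in top and (255,213.6), (273,183), (328,192.6), (315.4,227) in side. The ring bar sits near top (269,236) and side (299,203). The cube rim corners are readable in both views.

```bash
cat >geo.py <<'E'
import numpy as np
from scipy.optimize import least_squares
from station import ctrl, cam
P={n:cam.camera_params(n) for n in("side","top")}
def proj(n,X):
    p=P[n];T=np.array(p["T"]);c=(np.atleast_2d(X)-T[:3,3])@T[:3,:3]
    s=c[:,:2]/c[:,2:];s=s*(1+p["k1"]*(s**2).sum(1,keepdims=True))
    return s*[p["fx"],p["fy"]]+[p["cx"],p["cy"]]
def tri(a,b): # top px, side px
    f=lambda X:np.r_[proj("top",X)[0]-a,proj("side",X)[0]-b]
    r=least_squares(f,[.6,.1,.1]);return r.x,np.sqrt(r.cost)
def place(L,x,y,yaw,z=0):
    c,s=np.cos(yaw),np.sin(yaw);L=np.array(L,float);return L@np.array([[c,s,0],[-s,c,0],[0,0,1]])+[x,y,z]
def fit(Lt,at,Ls,bs,x0):
    f=lambda v:np.r_[(proj("top",place(Lt,*v))-at).ravel(),(proj("side",place(Ls,*v))-bs).ravel()]
    r=least_squares(f,x0,loss="soft_l1");return r.x,f(r.x)
E
python3 - <<'E'
from geo import *
np.set_printoptions(precision=4,suppress=True)
# order BL(+x+y) BR FR FL
t=np.array([[230.2,188.6],[307,188],[307.6,266.6],[230.2,267.6]]);s=np.array([[255,213.6],[273,183],[328,192.6],[315.4,227]])
for a,b in zip(t,s):print("corner",*tri(a,b))
B=np.array([[.13,.125,.118],[.13,-.125,.118],[-.13,-.125,.118],[-.13,.125,.118]])
v,r=fit(B,t,B,s,[.6,0,0,0]);print("box",v,r.round(1))
print("bar",*tri([269,236],[299,203]),"pred",place([[-.027,0,.1125]],*v), proj("top",place([[-.027,0,.1125]],*v)),proj("side",place([[-.027,0,.1125]],*v)))
H=B.copy()*[95/130,100/125,1]
print("hatch pred top",proj("top",place(H,*v)).round(1).tolist(),"meas",(np.array([[392,95],[693,95],[697,381],[392,381]])/5+[160,180]).tolist())
# cube rim
w=lambda q,o:np.array(q)/5+o
rt=w([[32,184],[98,155],[130,203],[60,243]],[160,180])
bt=w([[142,225],[70,265]],[160,180])
rs=w([[100,405],[152,403],[160,445],[92,450]],[235,175]); 
# all bands: try assignments by yaw
hx,hy,h=.0305,.029,.062
R=np.array([[hx,hy,h],[hx,-hy,h],[-hx,-hy,h],[-hx,hy,h]])
for k in range(4):
  # top order: left, top, right, bottom
  v0,r0=fit(R,np.roll(rt,k,0),R[:0],np.zeros((0,2)),[.6,.3,0,0]);print(k,v0,abs(r0).max())
  if k==0: vb=v0
for X in place(R,*vb): print(X,proj("side",X).round(1))
print(rs)
E
```

```text
corner [0.6317 0.1205 0.1129] 0.917250671373915
corner [ 0.6393 -0.1373  0.1002] 0.17767472408508053
corner [ 0.3752 -0.1374  0.109 ] 0.20128100568557972
corner [0.3697 0.1178 0.1119] 0.716588506539281
box [ 0.5036 -0.0083  0.0172 -0.0081] [ 0.7  1.  -1.6  0.8 -0.5 -0.   1.2  0.1 -0.8  0.2  0.1 -0.9 -0.4  0.
 -1.  -0.3]
bar [ 0.4752 -0.0093  0.1157] 0.3500595745706104 pred [[ 0.4766 -0.0087  0.1044]] [[268.8488 236.0613]] [[298.1616 205.0218]]
hatch pred top [[238.5, 199.9], [298.2, 199.2], [299.3, 256.1], [238.9, 256.9]] meas [[238.4, 199.0], [298.6, 199.0], [299.4, 256.2], [238.4, 256.2]]
0 [ 0.5705  0.3837  0.4924 -0.4186] 1.9224081476806987
1 [ 0.5702  0.3822  2.065  -0.4093] 1.3266187570008015
2 [ 0.5705  0.3837 -2.6492 -0.4186] 1.922408169340457
3 [ 0.5702  0.3822 -1.0766 -0.4093] 1.3266187993569076
[ 0.5836  0.4237 -0.3566] [[241.3 341.4]]
[ 0.6111  0.3726 -0.3566] [[240.1 330.1]]
[ 0.5573  0.3438 -0.3566] [[253.8 328.4]]
[ 0.5299  0.3949 -0.3566] [[255.3 339.5]]
[[255.  256. ]
 [265.4 255.6]
 [267.  264. ]
 [253.4 265. ]]
```

```bash
python3 - <<'E'
from geo import *
import cv2
np.set_printoptions(precision=4,suppress=True)
w=lambda q,o:np.array(q)/5+o
t=np.array([[230.2,188.6],[307,188],[307.6,266.6],[230.2,267.6]]);s=np.array([[255,213.6],[273,183],[328,192.6],[315.4,227]])
B=np.array([[.13,.125,.118],[.13,-.125,.118],[-.13,-.125,.118],[-.13,.125,.118]]);H=B*[95/130,100/125,1]
th=w([[392,95],[693,95],[697,381],[392,381]],[160,180])
def fit0(Lt,at,Ls,bs,x0):
    f=lambda v:np.r_[(proj("top",place(Lt,*v))-at).ravel(),(proj("side",place(Ls,*v))-bs).ravel()]
    r=least_squares(f,x0,loss="soft_l1");return r.x,f(r.x)
v,r=fit0(np.r_[B,H],np.r_[t,th],B,s,[.5,0,0]);print("box",v,r.round(1))
v2,_=fit0(np.r_[B,H],np.r_[t,th],B[:0],s[:0],[.5,0,0]);print("toponly",v2)
hx,hy,h=.0305,.029,.062
R=np.array([[hx,hy,h],[hx,-hy,h],[-hx,-hy,h],[-hx,hy,h]]);Z=R*[1,1,0]
rt=w([[98,155],[130,203],[60,243],[32,184]],[160,180]); bt=w([[142,225],[70,265]],[160,180])
rs=w([[100,405],[152,403],[160,445],[92,450]],[235,175]);bs=w([[100,505],[172,498]],[235,175])
# top order for yaw ~ +-0.5: try; side rim far-left, far-right, near-right, near-left
best=[]
for y0 in np.arange(-.8,.8,.2):
  for kt in range(4):
    for ks in range(4):
      f=lambda q:np.r_[(proj("top",place(np.roll(R,kt,0),*q))-rt).ravel(),(proj("side",place(np.roll(R,ks,0),*q))-rs).ravel(),(proj("top",place(np.roll(Z,kt,0)[1:3],*q))-bt).ravel(),(proj("side",place(np.roll(Z,ks,0)[[3,2]],*q))-bs).ravel()]
      r=least_squares(f,[.57,.28,y0],loss="soft_l1");best.append((r.cost,kt,ks,r.x,f(r.x)))
best.sort(key=lambda b:b[0])
for b in best[:1]:print(b)
q=best[0][3]
for X,b in zip(rt,bt):pass
out=[]
for n,f,(x0,y0,x1,y1) in(("top","pics/top0.png",(160,200,200,240)),("side","pics/side0.png",(240,240,290,290))):
    I=cv2.resize(cv2.imread(f)[y0:y1,x0:x1],(390,390),interpolation=cv2.INTER_CUBIC);k=390/(x1-x0)
    for L,c in((R,(0,0,255)),(Z,(255,0,0))):
        cv2.polylines(I,[((proj(n,place(L,*q))-[x0,y0]+.5)*k).astype(int)],True,c)
    out.append(I)
cv2.imwrite("pics/C.png",np.hstack(out))
E
```

```text
box [ 0.5037 -0.0075  0.0131] [ 0.5  0.5 -1.4  0.5 -0.7  0.1  0.6 -0.1 -0.2  0.4 -0.3 -0.  -0.2 -0.
  0.   0.6 -1.  -1.3  0.2 -2.3 -0.2 -1.3 -1.1 -1.7]
toponly [ 0.5045 -0.0081  0.01  ]
(np.float64(18.388270208908374), 2, 2, array([0.5316, 0.3126, 2.0567]), array([-0.5177, -2.342 ,  0.6686,  2.9937, -1.291 ,  3.2311, -3.2421,
        0.0439, -3.23  , -2.1912,  1.1097, -3.2852,  1.6383, -0.5467,
        0.0473,  0.05  ,  0.9828, -0.042 ,  0.0024, -0.0993, -1.1247,
        0.2301, -0.7144,  0.0192]))
```

View pics/C.png

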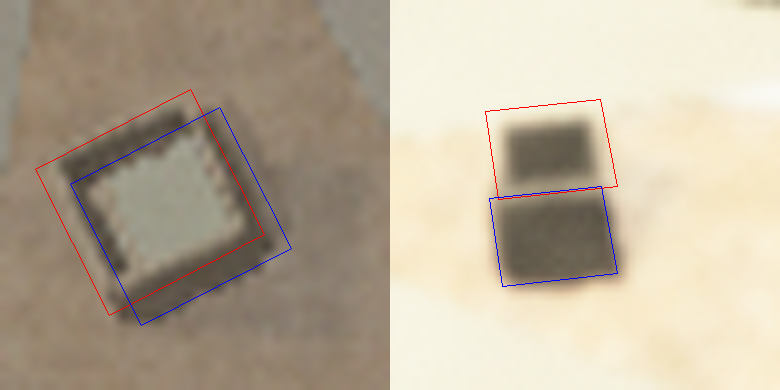

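The fit holds together. The box is at about (0.504, -0.008) with yaw about 0.011. The triangulated bar is at (0.475, -0.009, 0.116), against 0.1125 expected. The overlay puts the cube at about (0.530, 0.312), with one side direction at 0.486 rad. Next I write the kinematics helper and move above the ring.

```bash
cat >plan.py <<'E'
import numpy as np,sys
from scipy.spatial.transform import Rotation as Ro
from station import ctrl, cam
BX,BY,BYAW=.5040,-.0080,.0115
def Rt(yaw,b): # tool y along yaw, tip tilted forward by b
    return Ro.from_euler("z",yaw)*Ro.from_euler("y",-b)*Ro.from_matrix([[0,1,0],[1,0,0],[0,0,-1]])
def world(l): return Ro.from_euler("z",BYAW).apply(np.array(l,float))+[BX,BY,0]
def bar(phi,th): # local bar position
    d=np.array([-np.cos(phi),np.sin(phi)]);n=np.array([np.sin(phi),np.cos(phi)])
    a=th-phi;p=np.array([.097,.118])+.168*d-.0055*n+.044*np.array([np.cos(a),np.sin(a)])
    return np.array([p[0],0,p[1]])
def rows(L,op): # L: (pos, yaw, tilt)
    o=ctrl.get_obs();p0=o["tool_pos"];R0=Ro.from_rotvec(o["tool_rot"]);s=[]
    for p,y,b in L:
        d=R0.inv().apply(p-p0);r=(R0.inv()*Rt(y,b)).as_rotvec()
        s.append(f"{op} "+" ".join(f"{v:.3f}" for v in [*d,*r]).replace("-0.000","0"))
    print(";".join(s))
def barpose(phi,th,b=0.,depth=.011,dx=0.,yaw=BYAW): # tcp pose with bar 'depth' behind the tip
    R=Rt(yaw,b);return world(bar(phi,th)+[dx,0,0])+R.apply([0,0,depth]),yaw,b
E
python3 -c "
from plan import *
print(world(bar(0,0)))
p=barpose(0,0,dx=-.003)
rows([(p[0]+[0,0,.09],p[1],0)],.03)"
```

```text
[ 0.47700179 -0.00831049  0.1125    ]
0.03 -0.456 -0.496 0.040 -0.002 0.001 1.267
```

Call:
step_hand(motion={"aperture":[0.03,0.03,0.03,0.03,0.03,0.03,0.03,0.03,0.03,0.03,0.03,0.03,0.03,0.03,0.03,0.03,0.03,0.03,0.03],"tx":[-0.456,-0.456,-0.456,-0.456,-0.456,-0.456,-0.456,-0.456,-0.456,-0.456,-0.456,-0.456,-0.456,-0.456,-0.456,-0.456,-0.456,-0.456,-0.456],"ty":[-0.496,-0.496,-0.496,-0.496,-0.496,-0.496,-0.496,-0.496,-0.496,-0.496,-0.496,-0.496,-0.496,-0.496,-0.496,-0.496,-0.496,-0.496,-0.496],"tz":[0.040,0.040,0.040,0.040,0.040,0.040,0.040,0.040,0.040,0.040,0.040,0.040,0.040,0.040,0.040,0.040,0.040,0.040,0.040],"ax":[-0.002,-0.002,-0.002,-0.002,-0.002,-0.002,-0.002,-0.002,-0.002,-0.002,-0.002,-0.002,-0.002,-0.002,-0.002,-0.002,-0.002,-0.002,-0.002],"ay":[0.001,0.001,0.001,0.001,0.001,0.001,0.001,0.001,0.001,0.001,0.001,0.001,0.001,0.001,0.001,0.001,0.001,0.001,0.001],"az":[1.267,1.267,1.267,1.267,1.267,1.267,1.267,1.267,1.267,1.267,1.267,1.267,1.267,1.267,1.267,1.267,1.267,1.267,1.267]}, force=30)

```text
t: 1.68
tool_pos: [0.4734, -0.0076, 0.1908]
tool_rot: [-2.208, -2.232, -0.002]
contact_force: [-0.5, 0.2, -0.5]
opening: 0.0298
grip_force: 0.0
```

```bash
python3 - <<'E'
from plan import *
import cv2
for n in("side",): 
    im=cam.get_image(n);cv2.imwrite("pics/s1.png",cv2.resize(im[130:260,220:390,::-1],None,fx=4,fy=4,interpolation=cv2.INTER_CUBIC))
print(ctrl.get_obs()["q"].round(2))
p=barpose(0,0,dx=-.003)
rows([(p[0]+[0,0,.03],*p[1:]),p],.022)
E
```

```text
[-0.17 -0.3   2.    0.    1.44 -0.19]
0.022 -0.002 0.001 0.059 0 -0.003 0.001;0.022 -0.002 0.001 0.089 0 -0.003 0.001
```

View pics/s1.png

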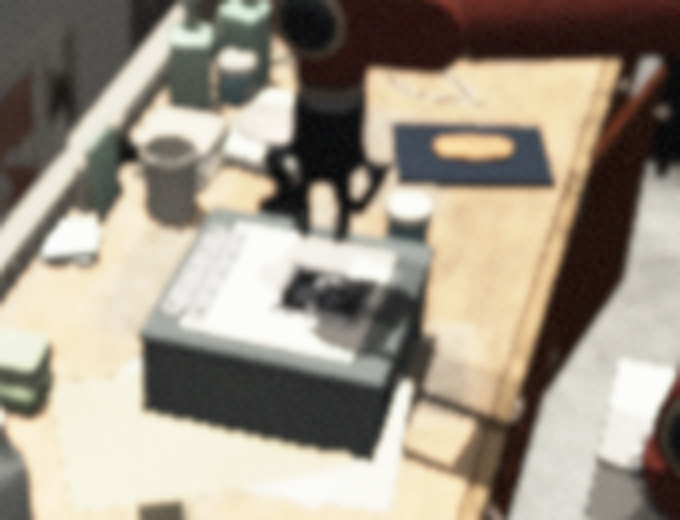

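The gripper is centred over the recess, with the fingertips near side pixel (300,188). Descending.

Call:
step_hand(motion={"aperture":[0.022,0.022,0.022,0.022,0.022,0.022,0.022],"tx":[-0.002,-0.002,-0.002,-0.002,-0.002,-0.002,-0.002],"ty":[0.001,0.001,0.001,0.001,0.001,0.001,0.001],"tz":[0.03,0.059,0.068,0.076,0.083,0.089,0.089],"ax":[0,0,0,0,0,0,0],"ay":[0,0,0,0,0,0,0],"az":[0,0,0,0,0,0,0]})

```text
t: 2.32
tool_pos: [0.4748, -0.0091, 0.1021]
tool_rot: [-2.207, -2.235, -0.003]
contact_force: [0.2, 0.3, -0.2]
opening: 0.0222
grip_force: 0.0
```

Call:
step_hand(motion={"aperture":[0,0,0,0,0,0],"tx":[0,0,0,0,0,0],"ty":[0,0,0,0,0,0],"tz":[0,0,0,0,0,0],"ax":[0,0,0,0,0,0],"ay":[0,0,0,0,0,0],"az":[0,0,0,0,0,0]}, force=25)

```text
t: 2.82
tool_pos: [0.4769, -0.0094, 0.104]
tool_rot: [2.206, 2.232, 0.009]
contact_force: [4.6, 2.6, -1.4]
opening: 0.0074
grip_force: 25.2
```

```bash
python3 - <<'E'
from plan import *
print(ctrl.get_obs()["contact_force"])
rows([barpose(0,t,b,.0104) for t,b in zip(np.arange(.1,1.31,.1),np.arange(.04,.5,.04))],0)
E
```

```text
[ 4.62126311  2.58127989 -1.44420213]
0 0.001 0.000 -0.003 -0.034 -0.002 0.000;0 0.001 0.000 -0.007 -0.074 -0.002 0.000;0 0.001 -0.001 -0.011 -0.114 -0.002 0.000;0 0.001 -0.002 -0.015 -0.154 -0.002 0.000;0 0.001 -0.003 -0.019 -0.194 -0.002 0.000;0 0.001 -0.005 -0.023 -0.234 -0.002 0.000;0 0.001 -0.007 -0.027 -0.274 -0.002 0.000;0 0.001 -0.010 -0.030 -0.314 -0.002 0.000;0 0.001 -0.013 -0.033 -0.354 -0.002 0;0 0.001 -0.016 -0.036 -0.394 -0.002 0;0 0.001 -0.019 -0.038 -0.434 -0.002 0;0 0.001 -0.023 -0.040 -0.474 -0.002 0
```

Call:
step_hand(motion={"aperture":[0,0,0,0,0,0,0,0,0,0,0,0,0],"tx":[0,0,0,0,0,0,0,0,0,0,0,0,0],"ty":[0.002,0.002,0.001,0,-0.001,-0.003,-0.005,-0.008,-0.011,-0.014,-0.017,-0.021,-0.021],"tz":[-0.005,-0.009,-0.013,-0.017,-0.021,-0.025,-0.029,-0.032,-0.035,-0.038,-0.040,-0.042,-0.042],"ax":[-0.034,-0.074,-0.114,-0.154,-0.194,-0.234,-0.274,-0.314,-0.354,-0.394,-0.434,-0.474,-0.474],"ay":[0,0,0,0,0,0,0,0,0,0,0,0,0],"az":[0,0,0,0,0,0,0,0,0,0,0,0,0]}, force=35)

```text
t: 3.9
tool_pos: [0.4541, -0.0099, 0.1456]
tool_rot: [1.944, 1.966, 0.483]
contact_force: [3.5, 2.3, -0.9]
opening: 0.0074
grip_force: 34.1
```

```bash
python3 - <<'E'
from plan import *
import cv2
im=cam.get_image("side");cv2.imwrite("pics/s2.png",cv2.resize(im[150:250,240:360,::-1],None,fx=5,fy=5,interpolation=cv2.INTER_CUBIC))
print(ctrl.get_obs()["contact_force"])
print(barpose(0,1.2,.48,.0104)[0])
E
```

```text
[ 3.44669314  1.44339842 -0.5418488 ]
[ 0.45374957 -0.00857791  0.14428497]
```

View pics/s2.png

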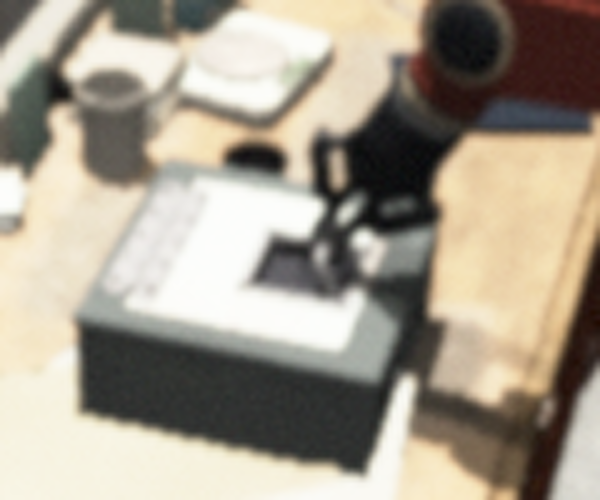

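The ring stands up between the fingers (near crop (340,230)) and the hatch is still shut. Now I plan the lift.

```bash
python3 - <<'E'
from plan import *
def P(s): return barpose(1.5*s,1.2+.3*s,.48-.63*s,.0095)
rows([P(s) for s in np.arange(1,15)/28],0)
E
```

```text
0 0.001 0.004 -0.007 0.020 -0.002 -0.001;0 0.001 0.010 -0.013 0.043 -0.002 -0.001;0 0.001 0.015 -0.019 0.065 -0.002 -0.001;0 0.001 0.022 -0.025 0.088 -0.002 -0.001;0 0.001 0.028 -0.030 0.110 -0.002 -0.001;0 0.001 0.035 -0.035 0.133 -0.002 -0.001;0 0.001 0.042 -0.040 0.155 -0.002 -0.001;0 0.001 0.049 -0.044 0.178 -0.002 -0.001;0 0.001 0.057 -0.048 0.200 -0.002 -0.001;0 0.001 0.064 -0.051 0.223 -0.002 -0.001;0 0.001 0.072 -0.054 0.245 -0.002 -0.001;0 0.001 0.080 -0.057 0.268 -0.002 -0.001;0 0.001 0.088 -0.059 0.290 -0.002 -0.001;0 0.001 0.097 -0.061 0.313 -0.002 -0.001
```

Call:
step_hand(motion={"aperture":[0,0,0,0,0,0,0,0,0,0,0,0,0,0,0],"tx":[0.001,0.001,0.001,0.001,0.001,0.001,0.001,0.001,0.001,0.001,0.001,0.001,0.001,0.001,0.001],"ty":[0.004,0.010,0.015,0.022,0.028,0.035,0.042,0.049,0.057,0.064,0.072,0.080,0.088,0.097,0.097],"tz":[-0.007,-0.013,-0.019,-0.025,-0.030,-0.035,-0.040,-0.044,-0.048,-0.051,-0.054,-0.057,-0.059,-0.061,-0.061],"ax":[0.020,0.043,0.065,0.088,0.110,0.133,0.155,0.178,0.200,0.223,0.245,0.268,0.290,0.313,0.313],"ay":[0,0,0,0,0,0,0,0,0,0,0,0,0,0,0],"az":[0,0,0,0,0,0,0,0,0,0,0,0,0,0,0]}, force=45)

```text
t: 5.2
tool_pos: [0.5115, -0.0086, 0.2424]
tool_rot: [2.13, 2.156, 0.166]
contact_force: [-4.9, -0.3, 4.8]
opening: 0.0069
grip_force: 44.9
```

```bash
python3 - <<'E'
from plan import *
def P(s): return barpose(1.5*s,1.2+.3*s,.48-.63*s,.0095)
print(P(.5)[0])
rows([P(s) for s in np.arange(15,29)/28],0)
E
```

```text
[ 0.51220188 -0.00790567  0.24396432]
0 0.001 0.009 -0.005 0.010 -0.001 0.000;0 0.001 0.016 -0.009 0.032 -0.001 0.000;0 0.001 0.024 -0.012 0.055 -0.001 0.000;0 0.001 0.033 -0.014 0.077 -0.001 0.000;0 0.001 0.041 -0.017 0.100 -0.001 0.000;0 0.001 0.049 -0.018 0.122 -0.001 0.000;0 0.001 0.058 -0.020 0.145 -0.001 0.000;0 0.001 0.067 -0.021 0.167 -0.001 0.001;0 0.001 0.075 -0.021 0.190 -0.001 0.001;0 0.001 0.084 -0.021 0.212 -0.001 0.001;0 0.001 0.093 -0.020 0.235 -0.001 0.001;0 0.001 0.101 -0.019 0.257 -0.001 0.001;0 0.001 0.110 -0.018 0.280 -0.001 0.001;0 0.001 0.118 -0.016 0.302 -0.001 0.001
```

Call:
step_hand(motion={"aperture":[0,0,0,0,0,0,0,0,0,0,0,0,0,0,0],"tx":[0.001,0.001,0.001,0.001,0.001,0.001,0.001,0.001,0.001,0.001,0.001,0.001,0.001,0.001,0.001],"ty":[0.009,0.016,0.024,0.033,0.041,0.049,0.058,0.067,0.075,0.084,0.093,0.101,0.110,0.118,0.118],"tz":[-0.004,-0.008,-0.011,-0.013,-0.016,-0.017,-0.019,-0.020,-0.020,-0.020,-0.019,-0.018,-0.017,-0.015,-0.015],"ax":[0.010,0.032,0.055,0.077,0.100,0.122,0.145,0.167,0.190,0.212,0.235,0.257,0.280,0.302,0.302],"ay":[0,0,0,0,0,0,0,0,0,0,0,0,0,0,0],"az":[0,0,0,0,0,0,0,0,0,0,0,0,0,0,0]})

```text
t: 6.45
tool_pos: [0.6274, -0.0065, 0.2767]
tool_rot: [-2.134, -2.159, 0.155]
contact_force: [-0.6, -1.3, 4.1]
opening: 0.0066
grip_force: 44.2
```

```bash
python3 - <<'E'
from plan import *
import cv2
im=cam.get_image("side");cv2.imwrite("pics/s3.png",cv2.resize(im[110:250,230:370,::-1],None,fx=4,fy=4,interpolation=cv2.INTER_CUBIC))
print(barpose(1.5,1.5,-.15,.0095)[0])
E
```

```text
[ 0.62620218 -0.00659461  0.27579678]
```

View pics/s3.png

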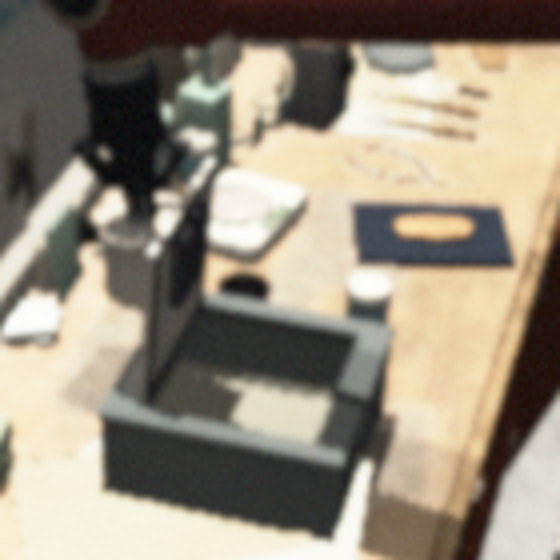

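The hatch stands upright, with the fingers holding the ring behind it at crop (140,215). I release, back out along the tool axis, and plan the move to the cube.

Call:
step_hand(motion={"aperture":[0.025,0.025,0.025,0.025,0.025,0.025,0.025,0.025,0.025],"tx":[0,0,0,0,0,0,0,0,0],"ty":[0,0,0,0,0,0,0,0,0],"tz":[0,0,0,-0.01,-0.03,-0.06,-0.09,-0.11,-0.11],"ax":[0,0,0,0,0,0,0,0,0],"ay":[0,0,0,0,0,0,0,0,0],"az":[0,0,0,0,0,0,0,0,0]})

```text
t: 7.25
tool_pos: [0.6431, -0.0062, 0.393]
tool_rot: [-2.142, -2.167, 0.14]
contact_force: [-0.2, -0.4, 1.8]
opening: 0.0249
grip_force: 0.0
```

```bash
python3 - <<'E'
from plan import *
rows([(np.array([.56,.15,.40]),.2,0),(np.array([.530,.312,.16]),.486,0)],.085)
E
```

```text
0.085 0.157 -0.081 0.004 -0.129 -0.013 -0.188;0.085 0.319 -0.078 0.245 -0.127 -0.031 -0.473
```

Call:
step_hand(motion={"aperture":[0.085,0.085,0.085,0.085,0.085,0.085,0.085,0.085,0.085,0.085,0.085,0.085,0.085,0.085,0.085,0.085],"tx":[0.157,0.157,0.157,0.157,0.157,0.319,0.319,0.319,0.319,0.319,0.319,0.319,0.319,0.319,0.319,0.319],"ty":[-0.081,-0.081,-0.081,-0.081,-0.081,-0.078,-0.078,-0.078,-0.078,-0.078,-0.078,-0.078,-0.078,-0.078,-0.078,-0.078],"tz":[0.004,0.004,0.004,0.004,0.004,0.245,0.245,0.245,0.245,0.245,0.245,0.245,0.245,0.245,0.245,0.245],"ax":[-0.129,-0.129,-0.129,-0.129,-0.129,-0.127,-0.127,-0.127,-0.127,-0.127,-0.127,-0.127,-0.127,-0.127,-0.127,-0.127],"ay":[-0.013,-0.013,-0.013,-0.013,-0.013,-0.031,-0.031,-0.031,-0.031,-0.031,-0.031,-0.031,-0.031,-0.031,-0.031,-0.031],"az":[-0.188,-0.188,-0.188,-0.188,-0.188,-0.473,-0.473,-0.473,-0.473,-0.473,-0.473,-0.473,-0.473,-0.473,-0.473,-0.473]}, force=30)

```text
t: 8.58
tool_pos: [0.5281, 0.3117, 0.1571]
tool_rot: [-1.62, -2.683, 0.002]
contact_force: [-0.4, -0.0, 0.7]
opening: 0.0853
grip_force: 0.0
```

```bash
python3 - <<'E'
from plan import *
import cv2
a=cam.get_image("side")[200:300,210:310,::-1];b=cam.get_image("top")[170:270,130:230,::-1]
cv2.imwrite("pics/s4.png",cv2.resize(np.hstack([a,b]),None,fx=4,fy=4,interpolation=cv2.INTER_CUBIC))
rows([(np.array([.530,.312,.025]),.486,0)],.085)
E
```

```text
0.085 -0.001 0.002 0.132 -0.004 -0.006 -0.002
```

View pics/s4.png

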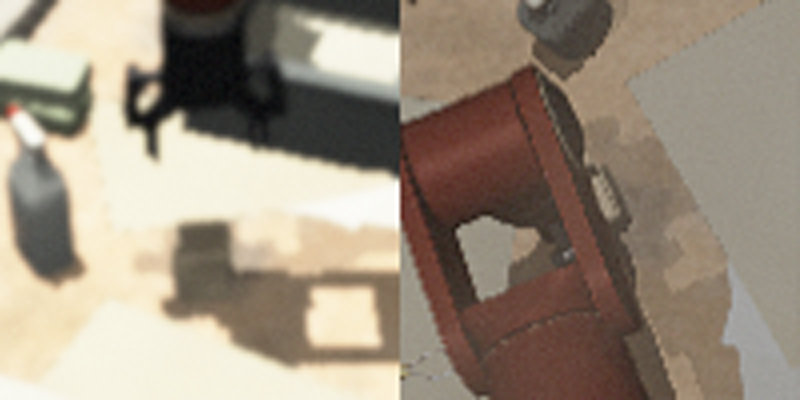

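In the side view the fingertips at about (249,239) and (276,235) straddle the cube at about (261,266). Descending and gripping.

Call:
step_hand(motion={"aperture":[0.085,0.085,0.085,0.085,0.085,0.085,0.085,0.085],"tx":[-0.001,-0.001,-0.001,-0.001,-0.001,-0.001,-0.001,-0.001],"ty":[0.002,0.002,0.002,0.002,0.002,0.002,0.002,0.002],"tz":[0.03,0.06,0.08,0.1,0.12,0.132,0.142,0.142],"ax":[0,0,0,0,0,0,0,0],"ay":[-0.006,-0.006,-0.006,-0.006,-0.006,-0.006,-0.006,-0.006],"az":[0,0,0,0,0,0,0,0]})

```text
t: 9.35
tool_pos: [0.5264, 0.3116, 0.0111]
tool_rot: [-1.62, -2.685, 0.015]
contact_force: [-0.6, 0.2, -0.3]
opening: 0.0854
grip_force: 0.0
```

Call:
step_hand(motion={"aperture":[0,0,0,0,0,0,0,0],"tx":[0,0,0,0,0,0,0,0],"ty":[0,0,0,0,0,0,0,0],"tz":[0,0,0,0,0,0,0,0],"ax":[0,0,0,0,0,0,0,0],"ay":[0,0,0,0,0,0,0,0],"az":[0,0,0,0,0,0,0,0]}, force=25)

```text
t: 10.02
tool_pos: [0.5296, 0.3134, 0.0154]
tool_rot: [-1.621, -2.689, 0.004]
contact_force: [1.6, 0.5, 6.4]
opening: 0.0586
grip_force: 27.8
```

Call:
step_hand(motion={"aperture":[0,0,0,0,0,0,0,0],"tx":[0,0,0,0,0,0,0,0],"ty":[0,0,0,0,0,0,0,0],"tz":[-0.01,-0.03,-0.06,-0.1,-0.14,-0.18,-0.22,-0.22],"ax":[0,0,0,0,0,0,0,0],"ay":[0,0,0,0,0,0,0,0],"az":[0,0,0,0,0,0,0,0]})

```text
t: 10.68
tool_pos: [0.5319, 0.3146, 0.2434]
tool_rot: [1.62, 2.687, 0.007]
contact_force: [1.8, 0.6, -0.9]
opening: 0.0586
grip_force: 27.4
```

```bash
python3 - <<'E'
from plan import *
p=world([-.033,0,.24]);print(p);rows([(p,BYAW,0)],0)
E
```

```text
[ 0.47100218 -0.00837949  0.24      ]
0 -0.257 -0.205 0.003 0.006 0 0.474
```

Call:
step_hand(motion={"aperture":[0,0,0,0,0,0,0,0,0,0,0,0],"tx":[-0.02,-0.05,-0.08,-0.11,-0.14,-0.17,-0.2,-0.23,-0.25,-0.257,-0.257,-0.257],"ty":[-0.016,-0.04,-0.064,-0.088,-0.112,-0.136,-0.16,-0.184,-0.2,-0.205,-0.205,-0.205],"tz":[0.001,0.001,0.001,0.001,0.002,0.002,0.003,0.003,0.003,0.003,0.003,0.003],"ax":[0,0,0,0,0,0,0,0,0.006,0.006,0.006,0.006],"ay":[0,0,0,0,0,0,0,0,0,0,0,0],"az":[0.05,0.1,0.16,0.22,0.28,0.34,0.4,0.45,0.474,0.474,0.474,0.474]})

```text
t: 11.68
tool_pos: [0.467, -0.0094, 0.2306]
tool_rot: [-2.203, -2.229, 0.021]
contact_force: [-0.2, 0.8, -2.8]
opening: 0.0589
grip_force: 27.5
```

```bash
python3 - <<'E'
from plan import *
import cv2
a=cam.get_image("side")[110:250,230:370,::-1]
cv2.imwrite("pics/s5.png",cv2.resize(a,None,fx=4,fy=4,interpolation=cv2.INTER_CUBIC))
rows([(world([-.033,0,.0365]),BYAW,0)],0)
E
```

```text
0 0.001 0.007 0.194 -0.015 0.004 0.001
```

View pics/s5.png

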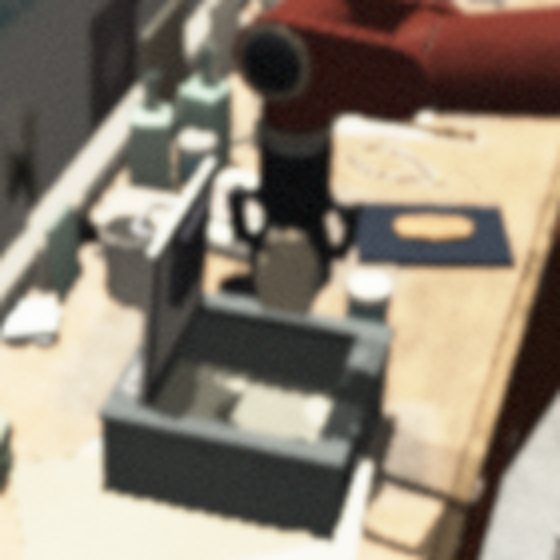

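The hatch still stands on its own and the cube hangs at crop (288,270) over the box. Lowering most of the way.

Call:
step_hand(motion={"aperture":[0,0,0,0,0,0,0,0,0,0,0],"tx":[0.001,0.001,0.001,0.001,0.001,0.001,0.001,0.001,0.001,0.001,0.001],"ty":[0.004,0.006,0.007,0.007,0.007,0.007,0.007,0.007,0.007,0.007,0.007],"tz":[0.01,0.03,0.055,0.08,0.105,0.13,0.15,0.165,0.172,0.172,0.172],"ax":[-0.01,-0.015,-0.015,-0.015,-0.015,-0.015,-0.015,-0.015,-0.015,-0.015,-0.015],"ay":[0,0,0,0,0,0,0,0,0,0,0],"az":[0,0,0,0,0,0,0,0,0,0,0]})

```text
t: 12.65
tool_pos: [0.4724, -0.0088, 0.0594]
tool_rot: [2.203, 2.233, -0.004]
contact_force: [-0.8, 0.4, -1.9]
opening: 0.059
grip_force: 27.5
```

```bash
python3 - <<'E'
from plan import *
rows([(world([-.033,0,.0365]),BYAW,0)],0)
E
```

```text
0 0.001 -0.001 0.023 0.001 0.005 0.002
```

Call:
step_hand(motion={"aperture":[0,0,0,0,0,0,0,0,0],"tx":[0,0,0,0,0,0,0,0,0],"ty":[0,0,0,0,0,0,0,0,0],"tz":[0.006,0.012,0.016,0.019,0.021,0.022,0.023,0.023,0.023],"ax":[0,0,0,0,0,0,0,0,0],"ay":[0,0,0,0,0,0,0,0,0],"az":[0,0,0,0,0,0,0,0,0]})

```text
t: 13.4
tool_pos: [0.4728, -0.0099, 0.0365]
tool_rot: [2.204, 2.23, -0.003]
contact_force: [4.4, -0.1, -3.2]
opening: 0.0588
grip_force: 27.9
```

Call:
step_hand(motion={"aperture":[0,0,0,0],"tx":[0,0,0,0],"ty":[0,0,0,0],"tz":[0.0008,0.0016,0.0016,0.0016],"ax":[0,0,0,0],"ay":[0,0,0,0],"az":[0,0,0,0]})

```text
t: 13.73
tool_pos: [0.473, -0.0101, 0.0354]
tool_rot: [2.204, 2.23, -0.003]
contact_force: [1.9, -1.2, 2.5]
opening: 0.0592
grip_force: 28.1
```

Call:
step_hand(motion={"aperture":[0,0,0],"tx":[0,0,0],"ty":[0,0,0],"tz":[0.0025,0.0025,0.0025],"ax":[0,0,0],"ay":[0,0,0],"az":[0,0,0]})

```text
t: 13.98
tool_pos: [0.4732, -0.0101, 0.0353]
tool_rot: [2.205, 2.231, -0.005]
contact_force: [-6.0, -0.2, 20.5]
opening: 0.0584
grip_force: 29.3
```

The cube is on the floor (20 N of support). I ease off, open, retreat and check.

Call:
step_hand(motion={"aperture":[0,0,0.064,0.070,0.078,0.078,0.078,0.078,0.078,0.078,0.078,0.078,0.078,0.078,0.078,0.078,0.078,0.078,0.078],"tx":[0,0,0,0,0,0,0,0,0,0,0,0,0,0,0,0,0,0,0],"ty":[0,0,0,0,0,0,0,0,0,0,0,0,0,0,0,0,0,0,0],"tz":[-0.002,-0.002,-0.002,-0.002,-0.002,-0.002,-0.002,-0.012,-0.03,-0.06,-0.1,-0.14,-0.18,-0.22,-0.26,-0.3,-0.34,-0.36,-0.36],"ax":[0,0,0,0,0,0,0,0,0,0,0,0,0,0,0,0,0,0,0],"ay":[0,0,0,0,0,0,0,0,0,0,0,0,0,0,0,0,0,0,0],"az":[0,0,0,0,0,0,0,0,0,0,0,0,0,0,0,0,0,0,0]})

```text
t: 15.57
tool_pos: [0.4727, -0.0079, 0.3979]
tool_rot: [2.2, 2.227, 0.003]
contact_force: [-0.3, -0.5, 0.2]
opening: 0.0781
grip_force: 0.0
```

```bash
python3 - <<'E'
from plan import *
import cv2
from geo import proj
a=cam.get_image("side")[110:250,230:370,::-1]
cv2.imwrite("pics/s6.png",cv2.resize(a,None,fx=4,fy=4,interpolation=cv2.INTER_CUBIC))
# predicted bar px for release pose, several angles
for ph,th in((1.5,1.5),(1.4,1.5),(1.5,1.3)):
    print(ph,th,((proj("side",world(bar(ph,th)))-[230,110]+.5)*4).round(0),[((proj("side",world([.097-.192*np.cos(ph),s*.1,.118+.192*np.sin(ph)]))-[230,110]+.5)*4).round(0).tolist() for s in(1,-1)])
rows([(np.array([.643,-.0065,.393]),BYAW,-.15)],.025)
E
```

```text
1.5 1.5 [[143. 216.]] [[[146.0, 252.0]], [[209.0, 157.0]]]
1.4 1.5 [[158. 217.]] [[[165.0, 258.0]], [[226.0, 161.0]]]
1.5 1.3 [[143. 223.]] [[[146.0, 252.0]], [[209.0, 157.0]]]
0.025 -0.001 0.171 0.002 0.155 0.006 0
```

View pics/s6.png

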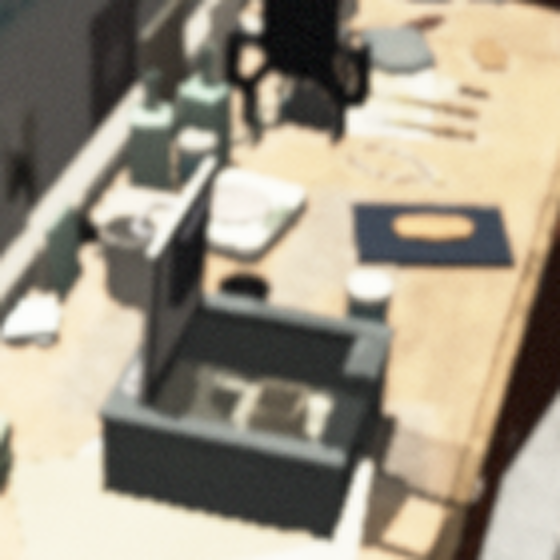

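The cube stands upright on the plaster at crop (278,405). The hatch edge, at (150,250)–(210,160), matches φ≈1.5. Now I return to the bar.

Call:
step_hand(motion={"aperture":[0.025,0.025,0.025,0.025,0.025,0.025,0.025,0.025],"tx":[-0.001,-0.001,-0.001,-0.001,-0.001,-0.001,-0.001,-0.001],"ty":[0.04,0.08,0.12,0.15,0.171,0.171,0.171,0.171],"tz":[0.002,0.002,0.002,0.002,0.002,0.002,0.002,0.002],"ax":[0.04,0.08,0.12,0.155,0.155,0.155,0.155,0.155],"ay":[0.006,0.006,0.006,0.006,0.006,0.006,0.006,0.006],"az":[0,0,0,0,0,0,0,0]})

```text
t: 16.28
tool_pos: [0.6417, -0.0068, 0.3882]
tool_rot: [-2.127, -2.151, 0.168]
contact_force: [-0.5, 0.1, -0.1]
opening: 0.0248
grip_force: 0.0
```

```bash
python3 - <<'E'
from plan import *
p=np.array([.6274,-.0065,.2765])
rows([(p,BYAW,-.15)],.025)
E
```

```text
0.025 0.000 0.003 0.113 -0.008 -0.001 0.000
```

Call:
step_hand(motion={"aperture":[0.025,0.025,0.025,0.025,0.025,0.025,0.025],"tx":[0,0,0,0,0,0,0],"ty":[0.003,0.003,0.003,0.003,0.003,0.003,0.003],"tz":[0.025,0.05,0.075,0.09,0.102,0.113,0.113],"ax":[-0.008,-0.008,-0.008,-0.008,-0.008,-0.008,-0.008],"ay":[0,0,0,0,0,0,0],"az":[0,0,0,0,0,0,0]})

```text
t: 16.87
tool_pos: [0.6267, -0.0068, 0.276]
tool_rot: [-2.132, -2.156, 0.159]
contact_force: [0.3, 0.3, -0.8]
opening: 0.0248
grip_force: 0.0
```

Call:
step_hand(motion={"aperture":[0,0,0,0,0],"tx":[0,0,0,0,0],"ty":[0,0,0,0,0],"tz":[0,0,0,0,0],"ax":[0,0,0,0,0],"ay":[0,0,0,0,0],"az":[0,0,0,0,0]}, force=35)

```text
t: 17.28
tool_pos: [0.6284, -0.007, 0.2791]
tool_rot: [-2.134, -2.158, 0.156]
contact_force: [-2.6, 0.1, 1.0]
opening: 0.0071
grip_force: 34.5
```

```bash
python3 - <<'E'
from plan import *
def P(s): return barpose(1.5*s,1.2+.3*s,.48-.63*s,.0095)
print(P(1)[0])
rows([P(s) for s in np.arange(27,13,-1)/28],0)
E
```

```text
[ 0.62620218 -0.00659461  0.27579678]
0 0.000 -0.010 0.004 -0.018 -0.001 0;0 0.000 -0.019 0.005 -0.040 -0.001 0;0 0.000 -0.028 0.007 -0.063 -0.001 0;0 0.000 -0.036 0.009 -0.085 -0.001 0;0 0.000 -0.045 0.011 -0.108 -0.001 0;0 0.000 -0.053 0.014 -0.130 -0.001 0;0 0.000 -0.061 0.017 -0.153 -0.001 0;0 0.000 -0.069 0.021 -0.175 -0.001 0;0 0.000 -0.076 0.025 -0.198 -0.001 0;0 0.000 -0.083 0.030 -0.220 -0.001 0;0 0.000 -0.091 0.035 -0.243 -0.001 0;0 0.000 -0.097 0.040 -0.265 -0.001 0;0 0.000 -0.104 0.046 -0.288 -0.001 0;0 0.000 -0.110 0.052 -0.310 -0.001 0
```

Call:
step_hand(motion={"aperture":[0,0,0,0,0,0,0,0,0,0,0,0,0,0,0],"tx":[0,0,0,0,0,0,0,0,0,0,0,0,0,0,0],"ty":[-0.008,-0.017,-0.026,-0.034,-0.043,-0.051,-0.059,-0.067,-0.074,-0.081,-0.089,-0.095,-0.102,-0.108,-0.108],"tz":[0.001,0.002,0.004,0.006,0.008,0.011,0.014,0.018,0.022,0.027,0.032,0.037,0.043,0.049,0.049],"ax":[-0.02,-0.04,-0.063,-0.085,-0.108,-0.130,-0.153,-0.175,-0.198,-0.220,-0.243,-0.265,-0.288,-0.310,-0.310],"ay":[0,0,0,0,0,0,0,0,0,0,0,0,0,0,0],"az":[0,0,0,0,0,0,0,0,0,0,0,0,0,0,0]}, force=45)

```text
t: 18.53
tool_pos: [0.5145, -0.009, 0.2449]
tool_rot: [2.122, 2.145, 0.18]
contact_force: [4.1, -2.4, -6.7]
opening: 0.0067
grip_force: 45.3
```

```bash
python3 - <<'E'
from plan import *
def P(s): return barpose(1.5*s,1.2+.3*s,.48-.63*s,.0095)
print(P(.5)[0])
rows([P(s) for s in np.arange(13,-1,-1)/28],0)
E
```

```text
[ 0.51220188 -0.00790567  0.24396432]
0 0.001 -0.010 0.005 -0.019 0.001 -0.001;0 0.001 -0.017 0.009 -0.041 0.001 -0.001;0 0.001 -0.024 0.014 -0.064 0.001 -0.001;0 0.001 -0.031 0.020 -0.086 0.001 -0.001;0 0.001 -0.037 0.025 -0.109 0.001 -0.001;0 0.001 -0.043 0.031 -0.131 0.001 -0.001;0 0.001 -0.048 0.037 -0.154 0.001 -0.001;0 0.001 -0.054 0.044 -0.176 0.001 0;0 0.001 -0.059 0.051 -0.199 0.001 0;0 0.001 -0.063 0.058 -0.221 0.001 0;0 0.001 -0.067 0.065 -0.244 0.001 0;0 0.001 -0.071 0.073 -0.266 0.001 0;0 0.001 -0.074 0.080 -0.289 0.001 0;0 0.001 -0.077 0.088 -0.311 0.001 0
```

Call:
step_hand(motion={"aperture":[0,0,0,0,0,0,0,0,0,0,0,0,0,0,0,0,0],"tx":[0.001,0.001,0.001,0.001,0.001,0.001,0.001,0.001,0.001,0.001,0.001,0.001,0.001,0.001,0.001,0.001,0.001],"ty":[-0.008,-0.016,-0.022,-0.029,-0.035,-0.041,-0.046,-0.052,-0.057,-0.061,-0.065,-0.069,-0.071,-0.073,-0.075,-0.076,-0.076],"tz":[0.004,0.008,0.013,0.019,0.024,0.030,0.036,0.043,0.050,0.057,0.064,0.072,0.076,0.080,0.084,0.087,0.087],"ax":[-0.019,-0.041,-0.064,-0.086,-0.109,-0.131,-0.154,-0.176,-0.199,-0.221,-0.244,-0.266,-0.278,-0.289,-0.300,-0.311,-0.311],"ay":[0,0,0,0,0,0,0,0,0,0,0,0,0,0,0,0,0],"az":[0,0,0,0,0,0,0,0,0,0,0,0,0,0,0,0,0]})

```text
t: 19.95
tool_pos: [0.4561, -0.0098, 0.1501]
tool_rot: [1.94, 1.96, 0.48]
contact_force: [6.2, -6.4, -2.4]
opening: 0.0066
grip_force: 44.4
```

```bash
python3 - <<'E'
from plan import *
print(barpose(0,1.2,.48,.0095)[0], ctrl.get_obs()["contact_force"])
rows([barpose(0,t,.48*t/1.2,.0095) for t in np.arange(1.1,.25,-.1)],0)
E
```

```text
[ 0.45333399 -0.00858268  0.14508327] [ 6.15086504 -6.36025106 -2.40612662]
0 0.001 -0.002 0.007 0.044 0.005 0.000;0 0.001 0 0.010 0.084 0.005 0;0 0.001 0.001 0.014 0.124 0.005 0;0 0.001 0.002 0.018 0.164 0.005 0;0 0.001 0.003 0.022 0.204 0.005 0;0 0.001 0.003 0.027 0.244 0.005 0;0 0.001 0.003 0.031 0.284 0.005 -0.001;0 0.001 0.003 0.035 0.324 0.005 -0.001;0 0.001 0.002 0.039 0.364 0.005 -0.001
```

Call:
step_hand(motion={"aperture":[0,0,0,0,0,0,0,0,0],"tx":[0.001,0.001,0.001,0.001,0.001,0.001,0.001,0.001,0.001],"ty":[-0.002,0,0.001,0.002,0.003,0.003,0.003,0.003,0.003],"tz":[0.006,0.010,0.014,0.018,0.022,0.027,0.031,0.035,0.035],"ax":[0.044,0.084,0.124,0.164,0.204,0.244,0.284,0.324,0.324],"ay":[0,0,0,0,0,0,0,0,0],"az":[0,0,0,0,0,0,0,0,0]}, force=35)

```text
t: 20.7
tool_pos: [0.4759, -0.0092, 0.1204]
tool_rot: [2.126, 2.151, 0.162]
contact_force: [1.8, -8.4, 3.6]
opening: 0.0066
grip_force: 45.8
```

```bash
python3 - <<'E'
from plan import *
import cv2
print(barpose(0,.4,.16,.0095)[0], ctrl.get_obs()["contact_force"])
E
```

```text
[ 0.47504212 -0.00833303  0.12025575] [ 1.82036689 -8.3671684   3.61865251]
```

Call:
step_hand(motion={"aperture":[0.022,0.022,0.022,0.022,0.022,0.022,0.0,0.0,0.0,0.0],"tx":[0,0,0,0,0,0,0,0,0,0],"ty":[0,0,0,0,0,0,0,0,0,0],"tz":[0,0,0,-0.01,-0.025,-0.05,-0.07,-0.07,-0.07,-0.07],"ax":[0,0,0,0,0,0.08,0.162,0.162,0.162,0.162],"ay":[0,0,0,0,0,0,0,0,0,0],"az":[0,0,0,0,0,0,0,0,0,0]})

```text
t: 21.53
tool_pos: [0.4613, -0.0066, 0.186]
tool_rot: [-2.203, -2.228, 0.01]
contact_force: [-0.2, 0.0, -0.5]
opening: 0.0003
grip_force: 0.0
```

```bash
python3 - <<'E'
from plan import *
rows([(np.array([.475,-.0083,z]),BYAW,0) for z in (.145,.125,.117)],0)
E
```

```text
0 -0.002 0.014 0.041 -0.011 -0.001 0;0 -0.002 0.014 0.061 -0.011 -0.001 0;0 -0.002 0.014 0.069 -0.011 -0.001 0
```

Call:
step_hand(motion={"aperture":[0,0,0,0,0,0,0,0,0],"tx":[-0.002,-0.002,-0.002,-0.002,-0.002,-0.002,-0.002,-0.002,-0.002],"ty":[0.014,0.014,0.014,0.014,0.014,0.014,0.014,0.014,0.014],"tz":[0.02,0.041,0.049,0.056,0.061,0.065,0.068,0.069,0.069],"ax":[-0.01,-0.01,-0.01,-0.01,-0.01,-0.01,-0.01,-0.01,-0.01],"ay":[0,0,0,0,0,0,0,0,0],"az":[0,0,0,0,0,0,0,0,0]})

```text
t: 22.28
tool_pos: [0.4752, -0.0087, 0.1177]
tool_rot: [-2.209, -2.234, -0.001]
contact_force: [1.0, -0.4, 0.4]
opening: 0.0003
grip_force: 0.0
```

Call:
step_hand(motion={"aperture":[0,0,0],"tx":[0,0,0],"ty":[0,0,0],"tz":[0.001,0.001,0.001],"ax":[0,0,0],"ay":[0,0,0],"az":[0,0,0]})

```text
t: 22.53
tool_pos: [0.4754, -0.0087, 0.1169]
tool_rot: [-2.209, -2.234, -0.001]
contact_force: [1.1, 0.8, 1.8]
opening: -0.0005
grip_force: 0.6
```

Call:
step_hand(motion={"aperture":[0,0,0,0],"tx":[0,0,0,0],"ty":[0,0,0,0],"tz":[0.001,0.002,0.002,0.002],"ax":[0,0,0,0],"ay":[0,0,0,0],"az":[0,0,0,0]})

```text
t: 22.87
tool_pos: [0.4757, -0.0087, 0.1165]
tool_rot: [-2.209, -2.234, -0.001]
contact_force: [-4.2, 1.0, 10.6]
opening: -0.0002
grip_force: 5.0
```

Call:
step_hand(motion={"aperture":[0,0,0],"tx":[0,0,0],"ty":[0,0,0],"tz":[0.001,0.002,0.002],"ax":[0,0,0],"ay":[0,0,0],"az":[0,0,0]})

```text
t: 23.12
tool_pos: [0.4759, -0.0088, 0.1162]
tool_rot: [-2.208, -2.234, -0.0]
contact_force: [-8.4, 1.4, 19.0]
opening: -0.0
grip_force: 9.4
```

The press goes stiff at z≈0.1165, which is the bar-flat height, so the ring is flat and the hatch shut. I retreat and check with a picture.

Call:
step_hand(motion={"aperture":[0,0,0,0,0,0,0,0,0,0,0,0,0],"tx":[0,0,0,0,0.04,0.08,0.12,0.16,0.2,0.24,0.28,0.28,0.28],"ty":[0,0,0,0,0,0,0,0,0,0,0,0,0],"tz":[-0.01,-0.04,-0.08,-0.12,-0.16,-0.2,-0.22,-0.22,-0.22,-0.22,-0.22,-0.22,-0.22],"ax":[0,0,0,0,0,0,0,0,0,0,0,0,0],"ay":[0,0,0,0,0,0,0,0,0,0,0,0,0],"az":[0,0,0,0,0,0,0,0,0,0,0,0,0]})

```text
t: 24.2
tool_pos: [0.4711, 0.2749, 0.3321]
tool_rot: [-2.201, -2.238, -0.0]
contact_force: [1.0, 0.0, -0.2]
opening: 0.0002
grip_force: 0.0
```

```bash
python3 - <<'E'
from station import ctrl, cam
import cv2,numpy as np
a=cam.get_image("side")[150:250,240:340,::-1];b=cam.get_image("top")[180:280,220:320,::-1]
cv2.imwrite("pics/s7.png",cv2.resize(np.hstack([a,b]),None,fx=4,fy=4,interpolation=cv2.INTER_CUBIC))
E
```

```text
(no output)
```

View pics/s7.png

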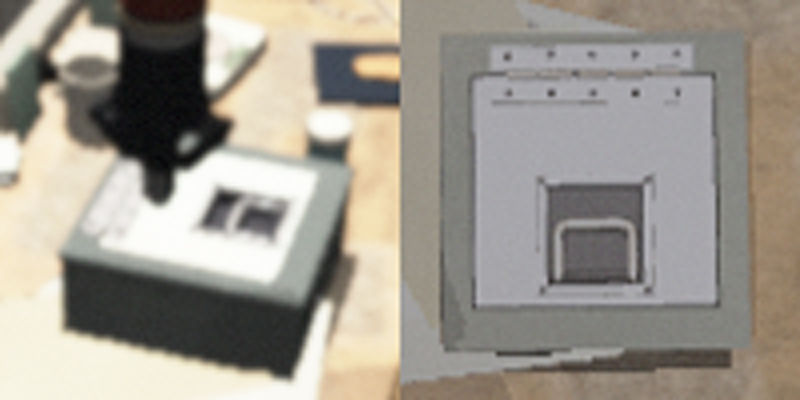

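The hatch is flush and the ring flat in its recess (crop right, (595,225)), matching the starting picture. Handing in.

```bash
python3 -c "
from station import ctrl, cam
print(ctrl.finish_job())"
```

```text
the job is handed in; nothing more can be done
None
```

I handed the job in after about 24 s of robot time: the cube was seen upright on the plaster floor before closing, the hatch and ring look flush in the last pictures, and nothing else was touched; the station returned no verdict.

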